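Plug in the relay and hold a flask down on the reader

ROBOT

A 6-joint arm with a two-finger parallel gripper is mounted at the origin on a cart in front of the work surface, level with it; the furniture and walls round the work are solid. World frame = base frame: x ahead of the robot, y to its left, z up, the work surface at z = 0. Lengths are in m, angles in rad, forces in N, time in s.
With the tool pointing down it reaches from about 0.4 to 0.925 m from the base axis. Payload 3.4 kg.
Tool frame: the origin (TCP) lies midway between the tips of the shut fingers; the grasp point (between the pads) lies ctrl.grip_depth behind it (ctrl.grip_depth is the distance from the TCP to the grasp point, in m); x points along the fingers, z is the direction in which the jaws open and shut, and the axes are right-handed (so a half turn about x gives the same grasp; the last joint's range is limited). The gripper opens to 85 mm and grips with 20 to 120 N. Pads are 22 mm wide; open, the fingers measure 114 mm over their backs; the gripper's body (76 mm by 85 mm) begins 54 mm behind the grasp point. The pads swing forward as they close: fully open they stand 13 mm farther back than shut.
Start: joints at [1.238, 0.307, 1.506, -0, 1.328, -0.073], TCP at [0.147, 0.556, 0.231] pointing down, gripper open.
Joint ranges: [-3.12, 3.12], [-1.05, 2.28], [0.14, 2.33], [-1.42, 4.57], [0.1, 2.73], [-2.68, 2.68]. Speed limits (rad/s): [2.57, 2.57, 3.14, 3.14, 3.14, 3.14].

INTERFACE

Orientations are given as a rotation vector (axis times angle).
In Python, from plant import ctrl gives the robot as it stands.
- The arm moves only by the shell command python3 -m jog 'ROWS'. ROWS is JSON, a list of rows, each a list of 5 numbers: the shift along the tool's x, y, z in mm, then the turn about the tool's x in degrees, then the opening, from 0 (shut) to 1 (fully open). A call has exactly 8 rows; each row shifts and turns the pose as measured when the row begins, along the tool's axes as they then stand; what a row does not reach is not made up. A row lasts 1/10 s, in which the tool goes at most 50 mm and 8.59 degrees, less where a joint would pass 70% of its speed; a pose out of reach is approached as far as the arm can. A call is refused whole if a number of a shift passes 50 or a number of a turn 8.59, either way. A call with a gripper value outside its range is refused whole. The fingers move at their own pace and stop on an object; the grip force is fixed at half the most. Time passes only in rows, so rows that do not move let the fingers close, or fill a call up. It gives the time, the measured TCP pose, the force and the opening at its end, in the units of the state.
- ctrl.observe(): the state, without advancing time (a new reading comes with each control period).
- ctrl.camera(name): name is "scene" or "top" or "wrist"; returns a dict with "pixels" (420x560x3 uint8, red, green, blue), "fx", "fy", "cx", "cy" (pixels), "k1" (the pictures are not rectified: a ray, as slopes to the right and down, at radius r is drawn at 1 + k1 r^2 times it, then the intrinsics apply), "rvec" (rotation vector, rad) and "tvec" (3), from world to camera coordinates, as OpenCV has them. Camera axes: x right, y down, z forward; pixel columns grow to the right and rows downward; lengths in m; the calibration is good to about 2 mm. A picture is of the moment at which its call begins. There is no depth.
- ctrl.close_job(): hands the job in, once; it reports no verdict.
The state is a dict: "t": time; "joint_pos": joint angles; "joint_vel": joint speeds; "tau": joint torques, N m; "eef_pos": TCP position; "orientation": TCP orientation; "ft_force": force on the tool from outside, world axes, zero at the start; "torque": the same for the moment, N m; "opening": opening from 0.0 (shut) to 1.0 (fully open).
Only numpy, scipy, OpenCV 4.12 (cv2) and the standard library are available. Lean on these libraries where they do the work, as an engineer would, in place of code of your own. Each camera call takes 0.05 s, during which the arm holds its last target.

TASK

Get the flask reader going: first plug the loose square relay block fully into the square socket of the grey reader and let go of it. Then put the round flask, upright, into the reader's sprung ring cradle, press it down until the ring reaches its lower stop, and finish while still holding the flask pressed down there. Do not tip the flask or disturb the other things on the bench.

Things in the scene. Friction and masses are not known exactly. Their poses are not given: they have to be found in the camera images.
- relay: Loose relay module, 70 g, standing on the bench on its plug foot. Square black foot 28 x 28 mm, 14 mm high (its lowest 3 mm is stepped in to 25 mm), under a grey block 36 x 36 mm that reaches from 14 to 58 mm above the underside (58.8 mm with its black top plate). Origin at the centre of the underside of the foot, z up, x and y along the block's sides; all four quarter turns fit the socket.
- reader: Fixed low grey housing, 100 x 160 x 30 mm. Origin at the centre of its underside, y along its long side; socket at y = +45 mm, cradle at -40 mm. Beware on its left: a tall cabinet (corner at world x 0.54, y 0.09) and a box overhanging from it (x over 0.48, y -0.20 to 0.07, 0.21 m above the bench and up); swing in with the arm drawn in to about 0.43 m.
- socket (a point): Centre of the mouth of the square socket hole, level with the top of the reader (30 mm above the bench). Axes as the reader's. The hole is 31 x 31 mm with a 1.5 mm chamfer and 16 mm deep; when the relay is fully home its grey block rests on the housing and its underside is 14 mm below this point.
- cradle (a joint): Downward travel of the sprung ring in m: 0 = up (as it starts), 0.020 = on its lower stop. Spring 400 N/m with preload: about 5 N to start moving, 13 N at the stop; it rises again when let go, also under the flask's weight.
- ring_seat (a point): Centre of the upper face of the aluminium ring; moves with it, 62 mm above the bench when up, 42 mm when down. The ring is 68 mm outside, its hole 52 mm, 8 mm thick; ears with spring rods stand out 47 mm to both sides along the reader's x (their heads 3 mm above the ring). With the flask seated, the flask's origin is about 9 mm below this point.
- flask: Loose round glass flask, 100 g, standing upright on the bench on a small flat foot (34 mm across). Body a ball 62 mm across with its centre 26 mm above the foot; neck 22 mm across from 56 to 101 mm above the foot, lip 26 mm across from 101 to 105 mm. Origin at the centre of the foot's underside, z along the neck. Grasp it by the neck.
- sample_vial: Bystander: small glass vial with a dark cap, 23 mm across, 51 mm high, loose on the bench. Origin at the centre of its underside.
- small_jar: Bystander: small lidded plastic jar, 49 mm across, 63 mm high, loose on the bench. Origin at the centre of its underside.
- timer: Bystander: flat white kitchen-type timer, 58 x 68 x 18 mm, lying loose on the bench. Origin at the centre of its underside.
Not all that is in view belongs to the job. Several things look just like the relay: the one meant starts farthest from the robot's base.

How it is judged:
On the way, in this order (a step that is already met when the one before it is completed fails the run):
1. the relay is fully plugged into the socket and let go, with the flask not yet in the cradle (horizontal distance between relay and socket below 0.004 m and z of relay in the frame of socket below -0.011 m and angle between relay's own z axis and vertical below 0.08 rad and contact force between relay and the arm below 0.2 N and contact force between relay and the fingers below 0.2 N and distance between flask and ring_seat above 0.05 m), for 0.2 s.
2. the flask sits in the ring and presses it down to its lower stop (value of joint cradle above 0.017 m and contact force between flask and cradle above 5 N and horizontal distance between flask and ring_seat below 0.007 m and angle between flask's own z axis and vertical below 0.2 rad), for 0.2 s.
At the end, for the whole second after the job is handed in: Gripper holds the flask (fingers over 3 N) pressed in the ring: travel over 17 of 20 mm, over 5 N on the ring, centred within 7 mm, within 0.2 rad of upright, still. Relay in its socket: within 4 mm of centre, underside over 11 mm below the mouth (14 is home), within 0.08 rad of upright (all of step 2 and contact force between flask and the fingers above 3 N and linear speed of flask below 0.02 m/s and horizontal distance between relay and socket below 0.004 m and z of relay in the frame of socket below -0.011 m and angle between relay's own z axis and vertical below 0.08 rad); the arm keeps its last pose, push and grip.
It fails at once if the flask is tipped by more than 0.6 rad (angle between flask's own z axis and vertical above 0.6 rad).
It fails at once if the vial, the jar or the timer is moved by more than 25 mm (distance of any of sample_vial, small_jar, timer from where it was at the start of the episode above 0.025 m).
It also fails if it takes over 61 s, if anything falls off the work surface, if the arm or the gripper's body presses on something with over 40 N, if the wrist force passes 120 N, or if a joint passes its speed limit or range.

## Working session

There is one attempt and no reset: what is moved stays moved. The work goes in short steps, Python scripts to look and compute and a shell command to move; the robot and the scene stay as the last step left them, time stands still between calls to the robot, and variables do not carry over. Pictures are saved under pics/ and viewed, and the job is handed in when it is done.

```bash
ls; mkdir -p pics; cat > h.py <<'E'
import numpy as np, cv2
from plant import ctrl
from scipy.spatial.transform import Rotation as R
def snap(name,fn):
    c=ctrl.camera(name); cv2.imwrite('pics/'+fn+'.png',cv2.cvtColor(c['pixels'],cv2.COLOR_RGB2BGR))
    np.savez('pics/'+fn+'.npz',**c); return c
def load(fn): 
    d=np.load('pics/'+fn+'.npz'); return {k:d[k] for k in d.files}
def cast(c,u,v,z):
    x=(u-c['cx'])/c['fx']; y=(v-c['cy'])/c['fy']; a,b=x,y
    for _ in range(30):
        s=1+c['k1']*(a*a+b*b); a,b=x/s,y/s
    Rm=R.from_rotvec(c['rvec']).as_matrix(); o=-Rm.T@c['tvec']; d=Rm.T@np.array([a,b,1.])
    return o+d*(z-o[2])/d[2]
def proj(c,P):
    p=R.from_rotvec(c['rvec']).as_matrix()@np.array(P,float)+c['tvec']; a,b=p[0]/p[2],p[1]/p[2]
    s=1+c['k1']*(a*a+b*b); return np.array([c['fx']*a*s+c['cx'],c['fy']*b*s+c['cy']])
def st():
    s=ctrl.observe(); m=R.from_rotvec(s['orientation']).as_matrix()
    print('t',s['t'],'p',np.round(s['eef_pos'],4),'F',np.round(s['ft_force'],1),'op',s['opening']); print('q',np.round(s['joint_pos'],3)); print('x',m[:,0].round(3),'y',m[:,1].round(3),'z',m[:,2].round(3)); return s,m
def go(P,ang=None):
    """world target of TCP -> remaining tool-axis shift mm"""
    s,m=st(); print('need mm',(m.T@(np.array(P)-s['eef_pos'])*1000).round(1))
E
python3 - <<'E'
from h import *
st(); print(ctrl.grip_depth)
for n in ['scene','top','wrist']:
    c=snap(n,n+'0'); print(n,c['fx'],c['k1'],-R.from_rotvec(c['rvec']).as_matrix().T@c['tvec'])
E
```

```text
pics
t 0.0 p [0.1469 0.5552 0.2303] F [ 0.4 -0.5 -0.7] op 0.9966944883134415
q [ 1.239  0.308  1.508 -0.     1.328 -0.074]
x [-0.001 -0.002 -1.   ] y [-0.967  0.256  0.   ] z [ 0.256  0.967 -0.002]
0.0187
scene 429.040163488661 -0.023334593439267585 [ 0.07960771 -0.83832453  0.55822042]
top 494.46582160161597 -0.13758993515264298 [ 0.28735438 -0.30151643  0.97089616]
wrist 369.6589728363599 -0.06040184307533939 [0.06631777 0.57553108 0.37249459]
```

View pics/scene0.png

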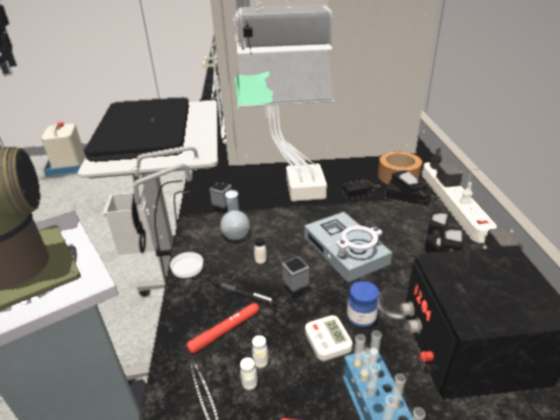

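View pics/top0.png

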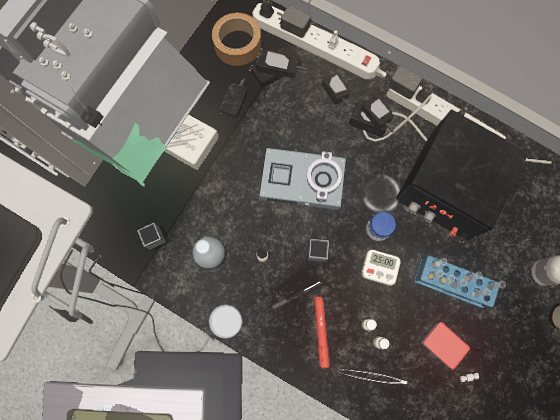

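View pics/wrist0.png

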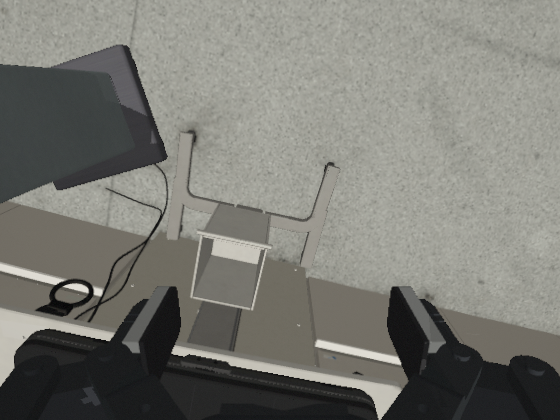

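```bash
python3 - <<'E'
from h import *
c=load('top0'); s=load('scene0')
for n,(u,v),z in [('A',(150,234),.058),('B',(318,249),.058),('flask',(203,246),.105),('vial',(262,256),.051),('jar',(383,226),.063),('timer',(380,267),.018),('sock',(281,174),.03),('ring',(324,178),.062),('adapt1',(335,87),.03),('adapt2',(377,110),.03),('dish',(225,321),.01)]:
    p=cast(c,u,v,z); print(n,p.round(3),'r',np.hypot(p[0],p[1]).round(3),proj(s,p).round())
for n,u,v,z in[('A',220,187,.058),('B',296,265,.058)]: print(n,cast(s,u,v,z).round(3))
for n,x0,y0,x1,y1,f in [('top',230,130,430,290,4),('top',120,200,340,350,3)]:
    im=cv2.imread('pics/top0.png')[y0:y1,x0:x1]; cv2.imwrite(f'pics/c{f}.png',cv2.resize(im,None,fx=f,fy=f,interpolation=cv2.INTER_CUBIC))
im=cv2.imread('pics/scene0.png')[150:310,180:400]; cv2.imwrite('pics/cs.png',cv2.resize(im,None,fx=3.5,fy=3.5,interpolation=cv2.INTER_CUBIC))
E
```

```text
A [ 0.438 -0.057  0.058] r 0.442 [220. 187.]
B [ 0.413 -0.374  0.058] r 0.557 [294. 264.]
flask [ 0.41  -0.167  0.105] r 0.443 [231. 193.]
vial [ 0.4   -0.27   0.051] r 0.483 [256. 241.]
jar [ 0.457 -0.496  0.063] r 0.674 [361. 291.]
timer [ 0.385 -0.497  0.018] r 0.629 [326. 331.]
sock [ 0.566 -0.304  0.03 ] r 0.642 [333. 227.]
ring [ 0.55  -0.386  0.062] r 0.672 [356. 237.]
adapt1 [ 0.757 -0.415  0.03 ] r 0.863 [436. 219.]
adapt2 [ 0.706 -0.501  0.03 ] r 0.866 [455. 249.]
dish [ 0.279 -0.2    0.01 ] r 0.343 [186. 263.]
A [ 0.437 -0.058  0.058]
B [ 0.415 -0.378  0.058]
```

View pics/c4.png

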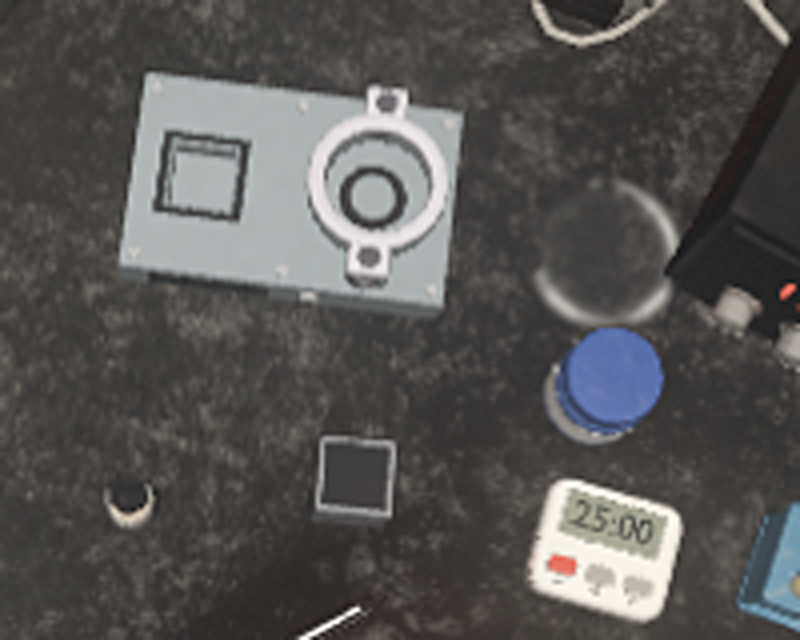

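View pics/c3.png

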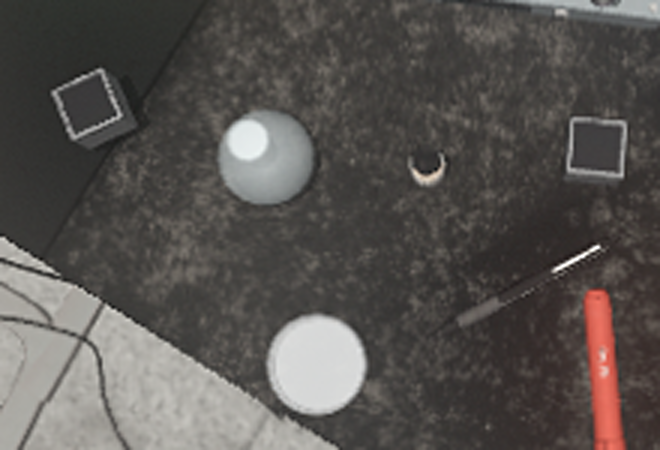

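View pics/cs.png

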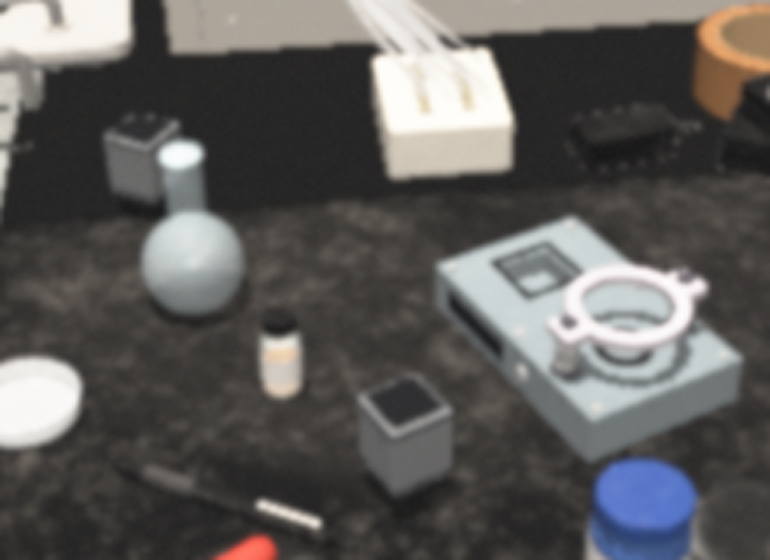

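```bash
python3 - <<'E'
from h import *
a=cv2.imread('pics/top0.png')[40:140,220:440]; b=cv2.imread('pics/scene0.png')[150:260,330:520]
a=cv2.resize(a,(770,350),interpolation=cv2.INTER_CUBIC); cv2.imwrite('pics/d1.png',a)
cv2.imwrite('pics/d2.png',cv2.resize(b,None,fx=4,fy=4,interpolation=cv2.INTER_CUBIC))
E
```

```text
(no output)
```

View pics/d1.png

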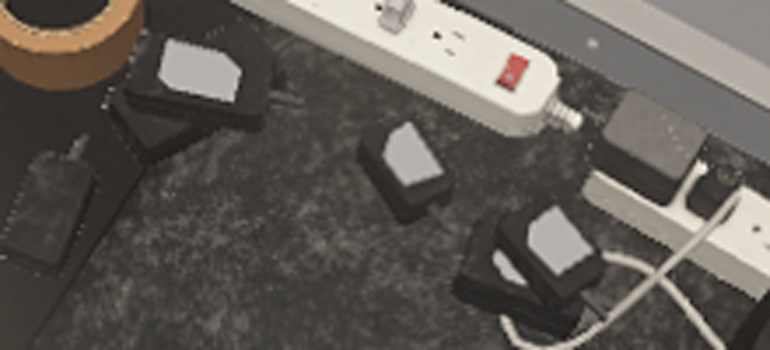

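View pics/d2.png

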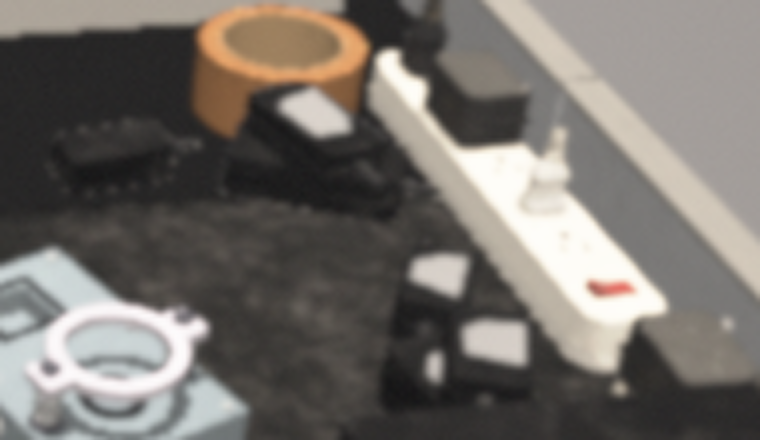

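Candidates for the relay: A at top (150,234), r≈0.44 m; B at top (318,249), r≈0.56 m. The labelled power bricks at (335,87), (377,110) and (277,60) lack the square black top with a light rim, so they aren't relays. I choose B: the close crop shows the square black plate with its rim, and it is the farther one.

```bash
python3 - <<'E'
from h import *
c=load('top0')
def quad(pts,z):
    P=np.array([cast(c,230+u/4,130+v/4,z)[:2] for u,v in pts]); e=np.roll(P,-1,0)-P
    print('ctr',P.mean(0).round(4),'len',np.linalg.norm(e,axis=1).round(4),'ang mod90',(np.degrees(np.arctan2(e[:,1],e[:,0]))%90).round(1), 'ang',np.degrees(np.arctan2(e[0,1],e[0,0])).round(1))
    return P
quad([(148,75),(462,113),(440,303),(122,263)],.03)
quad([(170,137),(243,143),(236,217),(161,208)],.03)
quad([(322,437),(396,440),(392,514),(317,512)],.058)
E
```

```text
ctr [ 0.5608 -0.3479] len [0.1585 0.0985 0.1568 0.0981] ang mod90 [83.4 82.4 83.2 83.4] ang -96.6
ctr [ 0.566 -0.303] len [0.0365 0.0383 0.0373 0.037 ] ang mod90 [85.6 85.1 83.5 83.8] ang -94.4
ctr [ 0.4136 -0.376 ] len [0.0346 0.0348 0.0348 0.0352] ang mod90 [88.1 86.3 88.9 86.1] ang -91.9
```

```bash
python3 -m jog '[[0,0,-40,0,0.5],[0,0,-40,0,0.4],[0,0,-40,0,0.4],[0,0,-32,0,0.4],[0,0,0,0,0.4],[0,-47,-2.7,6.5,0.4],[0,-47,-2.7,6.5,0.4],[0,-47,-2.7,6.5,0.4]]'; python3 -c "
from h import *
s,m=st();p=s['eef_pos'];print(np.hypot(p[0],p[1]),np.degrees(np.arctan2(p[1],p[0])))"
```

```text
t: 0.95
eef_pos: [0.233, 0.347, 0.2278]
orientation: [-0.76, 1.436, 0.76]
ft_force: [0.4, 1.5, 0.4]
opening: 0.402
t 0.95 p [0.233  0.347  0.2278] F [0.4 1.5 0.4] op 0.40185191840280504
q [ 8.770e-01  8.800e-02  1.809e+00  1.000e-03  1.246e+00 -9.800e-02]
x [-0.002 -0.001 -1.   ] y [-0.828  0.561  0.001] z [ 0.561  0.828 -0.002]
0.41793383471135315 56.11997723033857
```

```bash
python3 -m jog '[[0,-47,-2.7,6.5,0.4],[0,-47,-2.7,6.5,0.4],[0,-47,-2.7,6.5,0.4],[0,-47,-2.7,6.5,0.4],[0,-47,-2.7,6.5,0.4],[0,-47,-2.7,6.5,0.4],[0,-47,-2.7,6.5,0.4],[0,-47,-2.7,6.5,0.4]]'; python3 -c "
from h import *
s,m=st();p=s['eef_pos'];print(np.hypot(p[0],p[1]),np.degrees(np.arctan2(p[1],p[0])))"
```

```text
t: 1.75
eef_pos: [0.4288, 0.0219, 0.2288]
orientation: [-0.02, 1.558, 0.028]
ft_force: [0.9, -0.7, -0.5]
opening: 0.399
t 1.75 p [0.4288 0.0219 0.2288] F [ 0.9 -0.7 -0.5] op 0.3990481307413241
q [-0.053  0.096  1.798  0.007  1.236 -0.086]
x [ 0.013  0.006 -1.   ] y [-0.031  1.     0.005] z [0.999 0.031 0.013]
0.4293461013117331 2.9230570106658846
```

```bash
python3 -m jog '[[0,-46,-5,6.5,0.4],[0,-46,-4,6.5,0.4],[0,-47,-3,6.5,0.4],[0,-47,-3,6.5,0.4],[0,-47,-3,6.5,0.4],[0,-47,-3,6.5,0.4],[0,-47,-3,6.5,0.6],[0,0,0,0,0.8]]'; python3 -c "
from h import *
s,m=st();p=s['eef_pos'];print(np.hypot(p[0],p[1]),np.degrees(np.arctan2(p[1],p[0])))
go([.4136,-.376,.17]); snap('wrist','w1')"
```

```text
t: 2.55
eef_pos: [0.3082, -0.2966, 0.2263]
orientation: [0.634, 1.454, -0.624]
ft_force: [0.1, 0.1, -0.8]
opening: 0.73
t 2.55 p [ 0.3082 -0.2966  0.2263] F [ 0.1  0.1 -0.8] op 0.7302114927708289
q [-0.879  0.093  1.809  0.017  1.223 -0.077]
x [ 0.024 -0.003 -1.   ] y [0.722 0.691 0.015] z [ 0.691 -0.723  0.019]
0.42773053551730905 -43.90198913917064
t 2.55 p [ 0.3082 -0.2966  0.2263] F [ 0.1  0.1 -0.8] op 0.7302114927708289
q [-0.879  0.093  1.809  0.017  1.223 -0.077]
x [ 0.024 -0.003 -1.   ] y [0.722 0.691 0.015] z [ 0.691 -0.723  0.019]
need mm [ 59.   20.4 129.2]
```

View pics/w1.png

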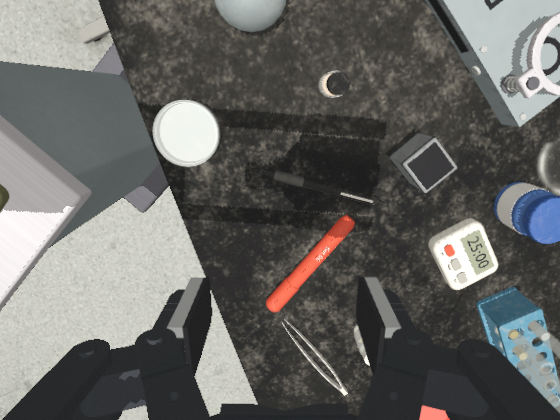

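```bash
python3 -m jog '[[0,7,43,0,0.9],[0,7,43,0,0.9],[0,7,43,0,0.9],[12,0,0,-8.5,0.9],[12,0,0,-8.5,0.9],[12,0,0,-8.5,0.9],[12,0,0,-8.5,0.9],[12,0,0,-8.5,0.9]]'; python3 -c "
from h import *
go([.4136,-.376,.15]); snap('wrist','w2')"
```

```text
t: 3.4
eef_pos: [0.432, -0.3688, 0.1659]
orientation: [0.038, 1.539, -0.035]
ft_force: [0.8, 0.1, 0.2]
opening: 0.904
t 3.4 p [ 0.432  -0.3688  0.1659] F [0.8 0.1 0.2] op 0.9044694504734894
q [-0.796  0.343  1.631  0.025  1.146 -0.759]
x [ 0.031  0.001 -1.   ] y [0.047 0.999 0.003] z [ 0.998 -0.047  0.031]
need mm [ 15.3  -8.1 -18.6]
```

View pics/w2.png

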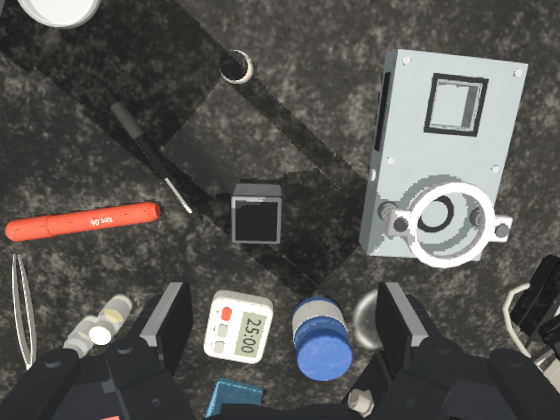

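```bash
python3 - <<'E'
from h import *
im=cv2.imread('pics/w2.png')
cv2.imwrite('pics/e1.png',cv2.resize(im[170:255,210:300],None,fx=6,fy=6,interpolation=cv2.INTER_CUBIC))
cv2.imwrite('pics/e2.png',cv2.resize(im[40:280,350:540],None,fx=2.5,fy=2.5,interpolation=cv2.INTER_CUBIC))
E
```

```text
(no output)
```

View pics/e1.png

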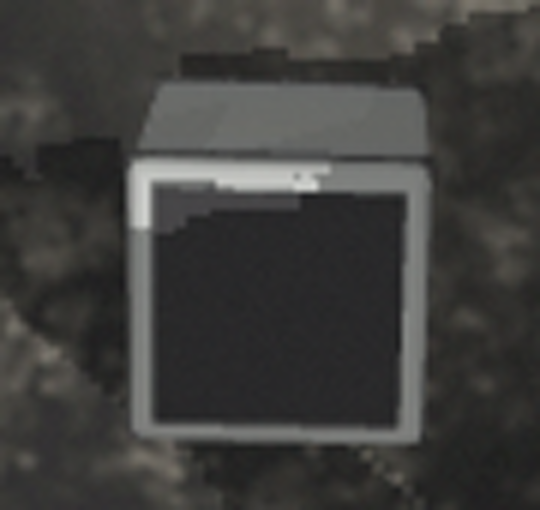

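View pics/e2.png

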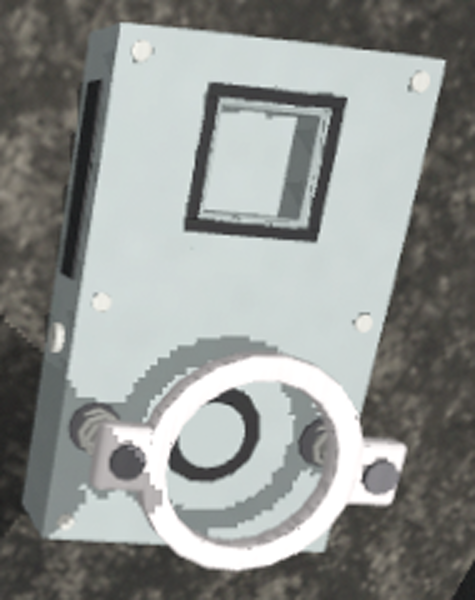

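```bash
python3 - <<'E'
from h import *
c=load('w2')
def quad(pts,z,f,o):
    P=np.array([cast(c,o[0]+u/f,o[1]+v/f,z)[:2] for u,v in pts]); e=np.roll(P,-1,0)-P
    print('ctr',P.mean(0).round(4),'len',np.linalg.norm(e,axis=1).round(4),'ang',np.degrees(np.arctan2(e[:,1],e[:,0])).round(1))
quad([(131,160),(431,157),(417,441),(134,437)],.058,6,(210,170))
E=2.5;o=(350,40)
quad([(209,83),(347,98),(318,241),(185,229)],.03,E,o)
quad([(220,97),(330,108),(305,228),(200,218)],.029,E,o)
quad([(141,50),(420,81),(364,322),(102,301)],.03,E,o)
quad([(127,462),(381,477)],.066,E,o)
print(cast(c,350+256/E,40+462/E,.062))
E
```

```text
ctr [ 0.4155 -0.3754] len [0.0351 0.0361 0.0345 0.0351] ang [ -2.6 -95.5 175.7  85.4]
ctr [ 0.5682 -0.3033] len [0.0428 0.0421 0.0428 0.042 ] ang [ -6.9 -96.2 173.   83.8]
ctr [ 0.5683 -0.3033] len [0.0343 0.0354 0.0338 0.035 ] ang [ -6.6 -96.8 172.8  84. ]
ctr [ 0.5671 -0.3116] len [0.0861 0.0729 0.0862 0.0727] ang [ -6.9 -96.8 173.   83.2]
ctr [ 0.5563 -0.3866] len [0.0775 0.0775] ang [ -6.9 173.1]
[ 0.55798111 -0.38577856  0.062     ]
```

```bash
python3 -m jog '[[10,-4,-8,1,0.9],[10,-3,-8,0,0.9],[10,0,-2,0,0.9],[10,0,0,0,0.9],[10,0,0,0,0.9],[0,0,0,0,0.9],[0,0,0,0,0.9],[0,0,0,0,0.9]]'; python3 -c "
from h import *
go([.4155,-.3755,.016]); snap('wrist','w3')"
```

```text
t: 4.25
eef_pos: [0.4154, -0.3716, 0.1089]
orientation: [0.057, 1.541, -0.047]
ft_force: [-1.1, 0.4, -0.2]
opening: 0.9
t 4.25 p [ 0.4154 -0.3716  0.1089] F [-1.1  0.4 -0.2] op 0.9004556747825591
q [-0.822  0.395  1.719  0.029  1.012 -0.772]
x [ 0.029  0.005 -1.   ] y [0.066 0.998 0.007] z [ 0.997 -0.066  0.029]
need mm [92.8 -4.5 -2.3]
```

View pics/w3.png

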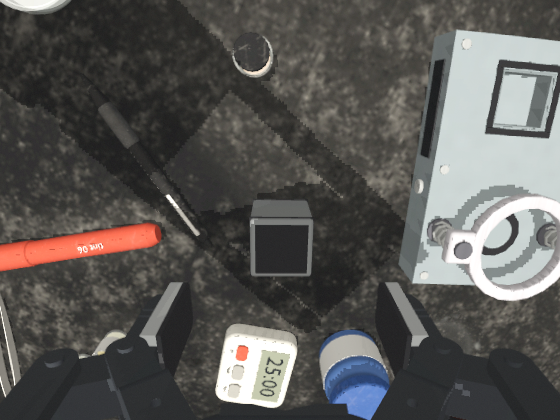

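```bash
python3 -m jog '[[15,-2,-1,0,0.9],[15,-1,-1,0,0.9],[15,-1,0,0,0.9],[15,0,0,0,0.9],[15,0,0,0,0.9],[10,0,0,0,0.9],[5,0,0,0,0.9],[0,0,0,0,0.9]]'; python3 -c "
from h import *
go([.4155,-.3755,.016]); snap('wrist','w4')"
```

```text
t: 5.1
eef_pos: [0.4207, -0.3802, 0.0213]
orientation: [0.049, 1.531, -0.055]
ft_force: [0.5, 0.3, 1.3]
opening: 0.895
t 5.1 p [ 0.4207 -0.3802  0.0213] F [0.5 0.3 1.3] op 0.8952260667913811
q [-0.826  0.518  1.794  0.035  0.8   -0.784]
x [ 0.039 -0.005 -0.999] y [ 0.066  0.998 -0.002] z [ 0.997 -0.066  0.039]
need mm [ 5.1  4.3 -5.7]
```

View pics/w4.png

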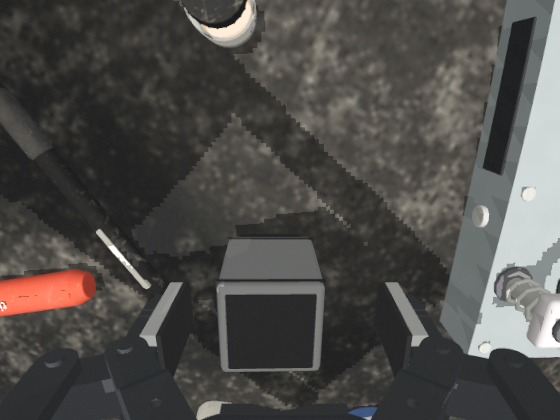

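```bash
python3 -m jog '[[2,3,-4,0,0.9],[2,2,-2,0,0.9],[0,0,0,0,0.6],[0,0,0,0,0.3],[0,0,0,0,0.2],[0,0,0,0,0.2],[0,0,0,0,0.2],[0,0,0,0,0.2]]'; python3 -c "
from h import *
go([.4155,-.3755,.016]); snap('wrist','w5')"
```

```text
t: 5.95
eef_pos: [0.416, -0.3756, 0.0196]
orientation: [0.046, 1.528, -0.057]
ft_force: [-0.6, -0.1, -1.1]
opening: 0.414
t 5.95 p [ 0.416  -0.3756  0.0196] F [-0.6 -0.1 -1.1] op 0.41354752482581564
q [-0.827  0.512  1.815  0.036  0.78  -0.786]
x [ 0.042 -0.009 -0.999] y [ 0.066  0.998 -0.006] z [ 0.997 -0.066  0.043]
need mm [ 3.5  0.1 -0.6]
```

View pics/w5.png

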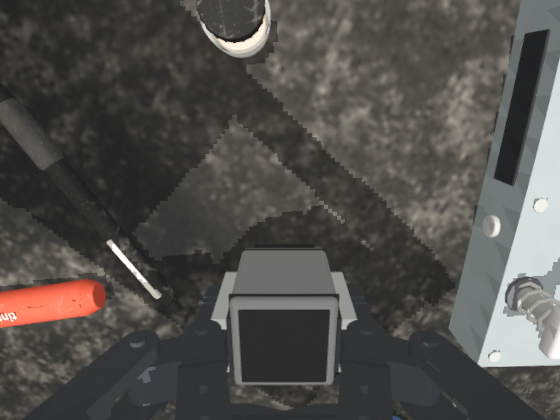

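```bash
python3 -m jog '[[-10,0,0,0,0.2],[-15,0,0,0,0.2],[-15,0,0,0,0.2],[-15,0,0,0,0.2],[-15,0,0,0,0.2],[-10,0,0,0,0.2],[0,0,0,0,0.2],[0,0,0,0,0.2]]'; python3 -c "
from h import *
go([.535,-.312,.105]); snap('wrist','w6'); snap('scene','s6'); im=cv2.imread('pics/s6.png')[150:350,230:430]; cv2.imwrite('pics/s6c.png',cv2.resize(im,None,fx=3,fy=3))"
```

```text
t: 6.8
eef_pos: [0.4121, -0.3746, 0.1053]
orientation: [0.046, 1.528, -0.057]
ft_force: [-0.2, -0.2, -0.8]
opening: 0.415
t 6.8 p [ 0.4121 -0.3746  0.1053] F [-0.2 -0.2 -0.8] op 0.4149077907615212
q [-0.831  0.391  1.739  0.03   0.977 -0.781]
x [ 0.042 -0.009 -0.999] y [ 0.066  0.998 -0.006] z [ 0.997 -0.066  0.042]
need mm [  4.9  70.6 118.4]
```

View pics/s6c.png

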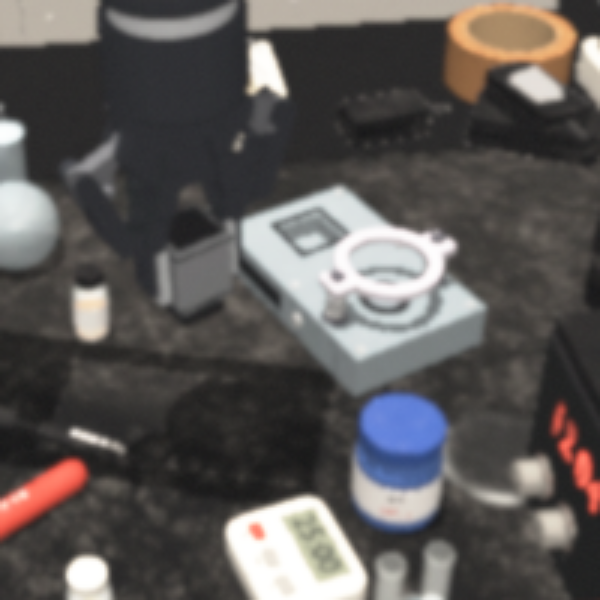

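```bash
python3 -m jog '[[0,12,20,0.5,0.2],[0,12,20,0.5,0.2],[0,12,20,0.5,0.2],[0,12,20,0.5,0.2],[0,12,20,0.5,0.2],[0,10,18,0.5,0.2],[0,0,0,0,0.2],[0,0,0,0,0.2]]'; python3 -c "
from h import *
go([.5673,-.3033,.105]); snap('wrist','w7'); snap('top','t7')"
```

```text
t: 7.7
eef_pos: [0.5355, -0.3104, 0.1006]
orientation: [0.098, 1.54, -0.093]
ft_force: [-0.4, -0.3, -0.9]
opening: 0.413
t 7.7 p [ 0.5355 -0.3104  0.1006] F [-0.4 -0.3 -0.9] op 0.41279678138795717
q [-0.604  0.474  1.597  0.02   1.048 -0.492]
x [ 0.029  0.001 -1.   ] y [0.122 0.993 0.005] z [ 0.992 -0.122  0.028]
need mm [-3.5 10.9 30.8]
```

View pics/w7.png

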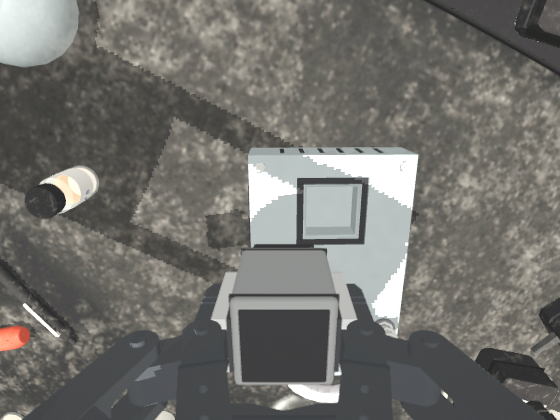

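View pics/t7.png

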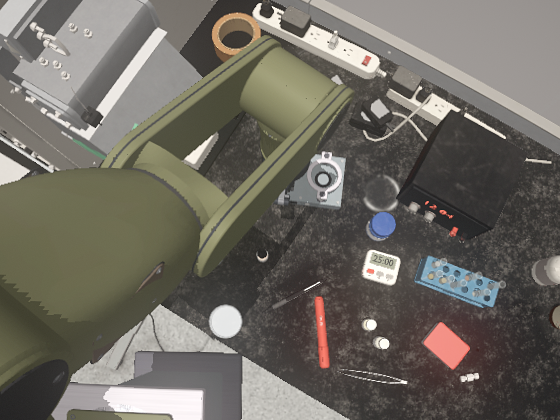

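```bash
python3 - <<'E'
from h import *
im=cv2.imread('pics/w7.png')
a=cv2.resize(im[170:255,285:380],None,fx=6,fy=6,interpolation=cv2.INTER_CUBIC)
b=cv2.resize(im[240:395,215:355],None,fx=4,fy=4,interpolation=cv2.INTER_CUBIC)
cv2.imwrite('pics/f1.png',a);cv2.imwrite('pics/f2.png',b[:, :])
E
```

```text
(no output)
```

View pics/f1.png

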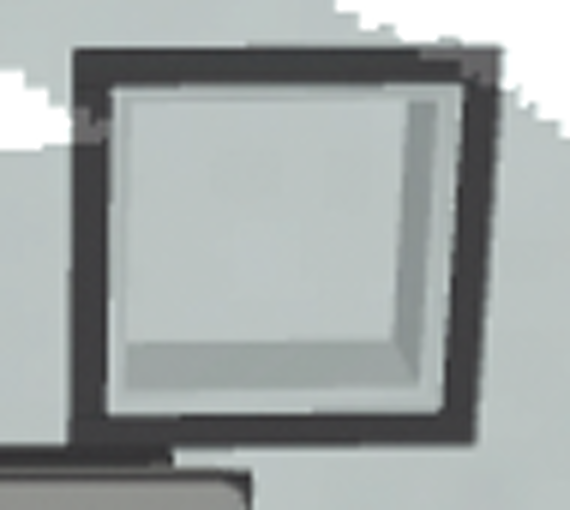

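View pics/f2.png

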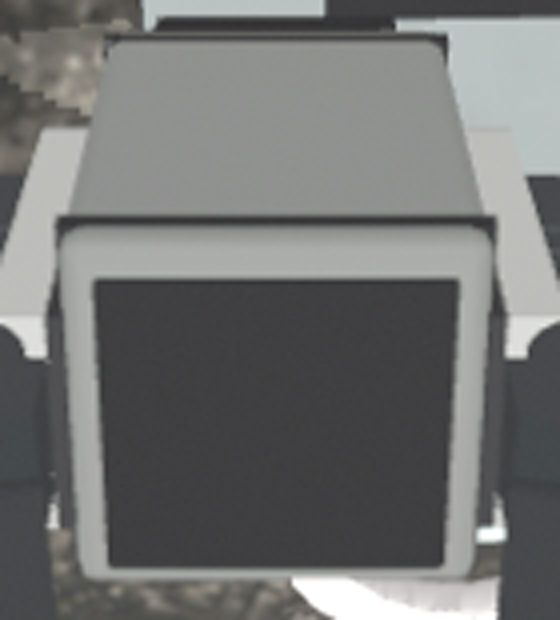

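```bash
python3 - <<'E'
from h import *
c=load('w7')
def quad(pts,z,f,o):
    P=np.array([cast(c,o[0]+u/f,o[1]+v/f,z)[:2] for u,v in pts]); e=np.roll(P,-1,0)-P
    print('ctr',P.mean(0).round(4),'len',np.linalg.norm(e,axis=1).round(4),'ang',np.degrees(np.arctan2(e[:,1],e[:,0])).round(1))
    return P
quad([(75,47),(500,47),(474,443),(70,443)],.03,6,(285,170))
quad([(111,86),(463,86),(440,412),(108,412)],.03,6,(285,170))
o=(215,240)
quad([(60,222),(494,222),(474,577),(82,577)],.139,4,o)
quad([(92,280),(461,280),(446,568),(106,568)],.1398,4,o)
print(quad([(105,38),(447,36)],.095,4,o))
st()
E
```

```text
ctr [ 0.568  -0.3032] len [0.0422 0.0425 0.0426 0.0422] ang [ -7.3 -96.5 172.3  83. ]
ctr [ 0.568  -0.3034] len [0.0351 0.035  0.0348 0.0348] ang [ -7.3 -97.  172.3  83.5]
ctr [ 0.5348 -0.3097] len [0.0349 0.0366 0.035  0.0362] ang [ -8.  -96.7 171.5  83.2]
ctr [ 0.5344 -0.3112] len [0.0299 0.0298 0.03   0.0296] ang [ -8.  -96.9 171.5  82.9]
ctr [ 0.5377 -0.2951] len [0.0374 0.0374] ang [ -7.3 172.7]
[[ 0.51920633 -0.2926839 ]
 [ 0.55626391 -0.29745313]]
t 7.8 p [ 0.5351 -0.3107  0.1008] F [-0.  0. -1.] op 0.41461486817268794
q [-0.605  0.474  1.597  0.02   1.048 -0.491]
x [ 0.029  0.001 -1.   ] y [0.123 0.992 0.005] z [ 0.992 -0.123  0.029]
```

```bash
python3 -m jog '[[0,3,10,0,0.2],[0,3,10,0,0.2],[0,3,9,0,0.2],[0,2,2,0,0.2],[10,0,0,0,0.2],[10,0,0,0,0.2],[10,0,0,0,0.2],[0,0,0,0,0.2]]'; python3 -c "
from h import *
s,m=st(); print('foot',s['eef_pos']+m[:,0]*.0196, 'err tool',m.T@(np.array([.5678,-.3033,.0])-(s['eef_pos']+m[:,0]*.0196))); snap('wrist','w8'); snap('scene','s8'); im=cv2.imread('pics/s8.png')[150:300,280:430]; cv2.imwrite('pics/s8c.png',cv2.resize(im,None,fx=4,fy=4))"
```

```text
t: 8.6
eef_pos: [0.5684, -0.3042, 0.0688]
orientation: [0.101, 1.541, -0.096]
ft_force: [0.4, -0.6, -0.4]
opening: 0.413
t 8.6 p [ 0.5684 -0.3042  0.0688] F [ 0.4 -0.6 -0.4] op 0.41345536065534794
q [-0.566  0.54   1.567  0.019  1.012 -0.45 ]
x [ 0.027  0.002 -1.   ] y [0.126 0.992 0.005] z [ 0.992 -0.126  0.027]
foot [ 0.56889656 -0.30413883  0.04916911] err tool [ 0.04912213  0.00043868 -0.00251634]
```

View pics/w8.png

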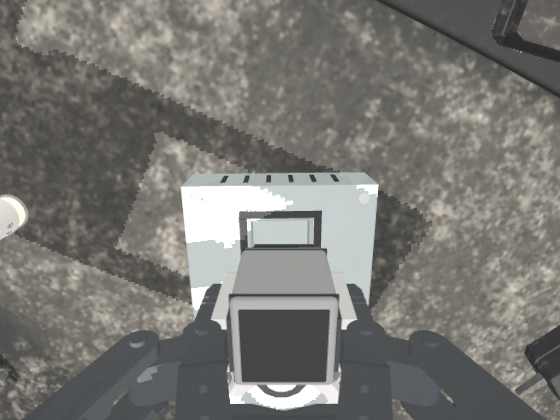

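View pics/s8c.png

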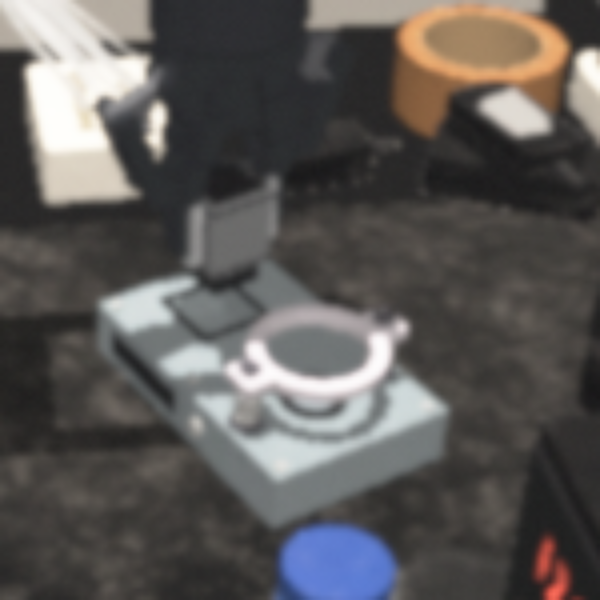

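```bash
python3 -m jog '[[4,1,-2,0,0.2],[4,0,0,0,0.2],[4,0,0,0,0.2],[4,0,0,0,0.2],[4,0,0,0,0.2],[4,0,0,0,0.2],[4,0,0,0,0.2],[0,0,0,0,0.2]]'; python3 -c "
from h import *
s,m=st(); print('foot',s['eef_pos']+m[:,0]*.0196)"
```

```text
t: 9.5
eef_pos: [0.5683, -0.304, 0.0407]
orientation: [0.1, 1.538, -0.098]
ft_force: [-0.1, -0.3, -1.3]
opening: 0.41
t 9.5 p [ 0.5683 -0.304   0.0407] F [-0.1 -0.3 -1.3] op 0.41015860148619954
q [-0.566  0.571  1.596  0.02   0.949 -0.451]
x [ 0.031 -0.    -1.   ] y [0.126 0.992 0.003] z [ 0.992 -0.126  0.03 ]
foot [ 0.568892   -0.30399055  0.02107068]
```

```bash
python3 -m jog '[[3,0,0,0,0.2],[3,0,0,0,0.2],[3,0,0,0,0.2],[3,0,0,0,0.2],[0,0,0,0,0.2],[0,0,0,0,0.45],[0,0,0,0,0.6],[0,0,0,0,0.6]]'; python3 -c "
from h import *
s,m=st(); print('foot',s['eef_pos']+m[:,0]*.0196);snap('wrist','w9'); snap('scene','s9'); im=cv2.imread('pics/s9.png')[150:300,280:430]; cv2.imwrite('pics/s9c.png',cv2.resize(im,None,fx=4,fy=4))"
```

```text
t: 10.3
eef_pos: [0.5696, -0.3046, 0.037]
orientation: [0.097, 1.533, -0.1]
ft_force: [-0.6, -0.1, -0.1]
opening: 0.597
t 10.3 p [ 0.5696 -0.3046  0.037 ] F [-0.6 -0.1 -0.1] op 0.5970714091280402
q [-0.565  0.575  1.6    0.019  0.935 -0.451]
x [ 0.035 -0.004 -0.999] y [0.126 0.992 0.001] z [ 0.991 -0.126  0.035]
foot [ 0.57030074 -0.30470016  0.01740053]
```

View pics/w9.png

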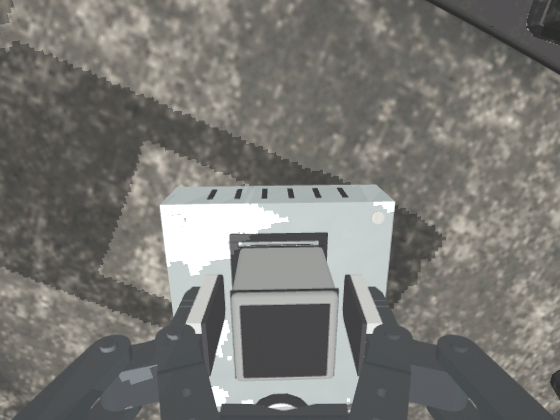

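View pics/s9c.png

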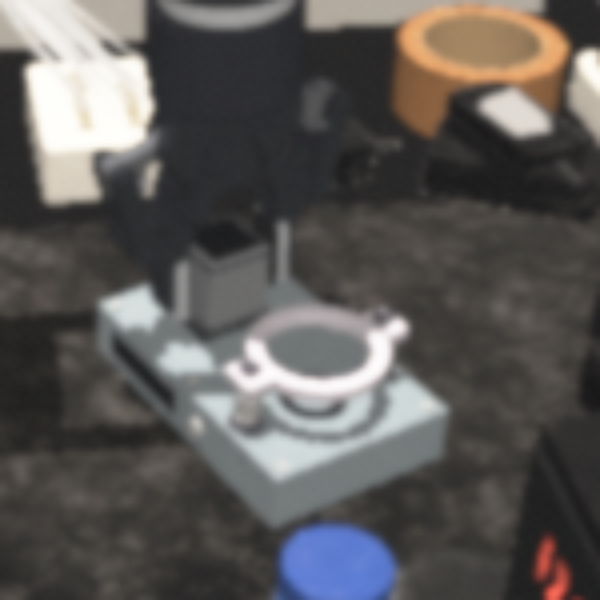

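```bash
python3 - <<'E'
from h import *
im=cv2.imread('pics/w9.png')
cv2.imwrite('pics/g1.png',cv2.resize(im[225:390,215:355],None,fx=4,fy=3.6,interpolation=cv2.INTER_CUBIC))
E
```

View pics/g1.png

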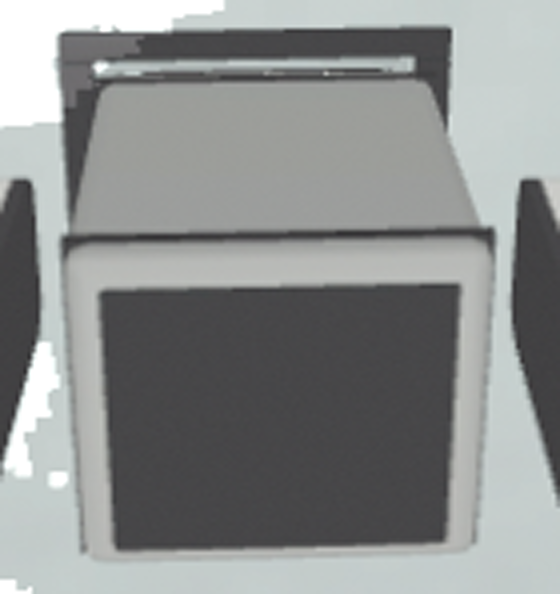

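```bash
python3 - <<'E'
from h import *
c=load('w9')
def L(a,b,z):
    p=[cast(c,215+u/4,225+v/3.6,z)[:2] for u,v in (a,b)]; return np.linalg.norm(p[0]-p[1]).round(4),np.mean(p,0).round(4)
print('frame',L((62,30),(450,28),.03))
for z in (.03,.034,.038): print('bot',z,L((97,84),(437,82),z))
for z in (.074,.078,.082): print('top',z,L((62,242),(494,232),z),L((88,555),(474,550),z),'plate',L((100,290),(461,284),z+.0008),L((116,550),(447,541),z+.0008))
E
```

```text
frame (np.float64(0.0421), array([ 0.5708, -0.282 ]))
bot 0.03 (np.float64(0.0374), array([ 0.571 , -0.2892]))
bot 0.034 (np.float64(0.0364), array([ 0.5711, -0.2875]))
bot 0.038 (np.float64(0.0354), array([ 0.5712, -0.2857]))
top 0.074 (np.float64(0.035), array([ 0.5711, -0.2848])) (np.float64(0.0347), array([ 0.5669, -0.3206])) plate (np.float64(0.0295), array([ 0.5707, -0.2895])) (np.float64(0.0294), array([ 0.5671, -0.319 ]))
top 0.078 (np.float64(0.0337), array([ 0.5713, -0.2824])) (np.float64(0.0334), array([ 0.5672, -0.3169])) plate (np.float64(0.0284), array([ 0.5709, -0.2869])) (np.float64(0.0283), array([ 0.5674, -0.3153]))
top 0.082 (np.float64(0.0324), array([ 0.5714, -0.28  ])) (np.float64(0.0321), array([ 0.5675, -0.3132])) plate (np.float64(0.0272), array([ 0.571 , -0.2843])) (np.float64(0.0272), array([ 0.5677, -0.3116]))
```

```bash
python3 -m jog '[[-10,0,0,0,0.6],[-15,0,0,0,0.6],[-20,0,0,0,0.6],[-20,0,0,0,0.6],[-20,0,0,0,0.6],[-20,0,0,0,0.6],[0,0,0,0,0.6],[0,0,0,0,0.6]]'; python3 -c "
from h import *
st();snap('wrist','w10'); snap('scene','s10'); im=cv2.imread('pics/s10.png')[150:300,280:430]; cv2.imwrite('pics/s10c.png',cv2.resize(im,None,fx=4,fy=4))"
```

```text
t: 11.2
eef_pos: [0.5654, -0.304, 0.1466]
orientation: [0.099, 1.536, -0.099]
ft_force: [-0.5, 0.2, 0.4]
opening: 0.6
t 11.2 p [ 0.5654 -0.304   0.1466] F [-0.5  0.2  0.4] op 0.5999596527829617
q [-0.568  0.453  1.497  0.017  1.163 -0.449]
x [ 0.032 -0.002 -0.999] y [0.126 0.992 0.002] z [ 0.992 -0.126  0.032]
```

View pics/w10.png

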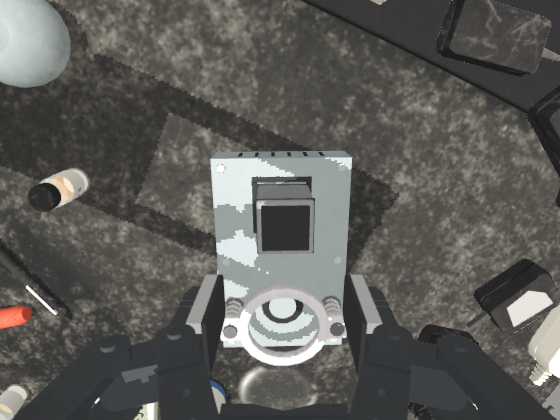

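View pics/s10c.png

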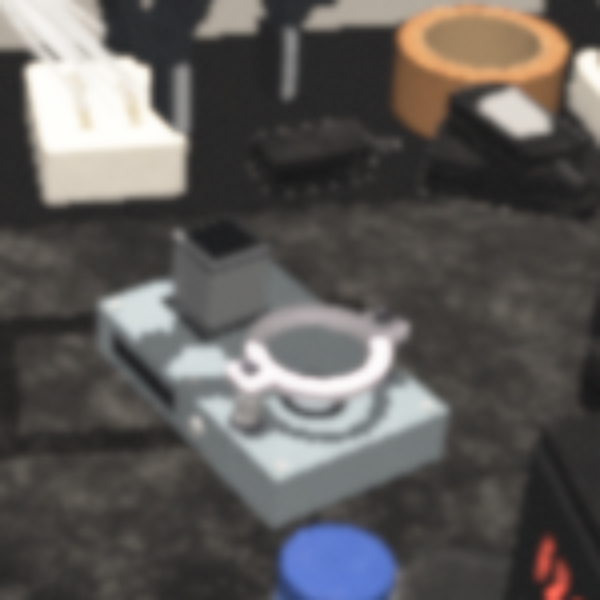

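```bash
python3 - <<'E'
from h import *
ims=[cv2.resize(cv2.imread(f'pics/{n}.png')[195:245,310:360],None,fx=7.8,fy=8,interpolation=cv2.INTER_CUBIC) for n in('s9','s10')]
cv2.imwrite('pics/k1.png',np.hstack(ims))
im=cv2.imread('pics/w10.png')
cv2.imwrite('pics/k2.png',cv2.resize(im[150:275,205:360],None,fx=4.5,fy=4.5,interpolation=cv2.INTER_CUBIC))
E
```

```text
(no output)
```

View pics/k1.png

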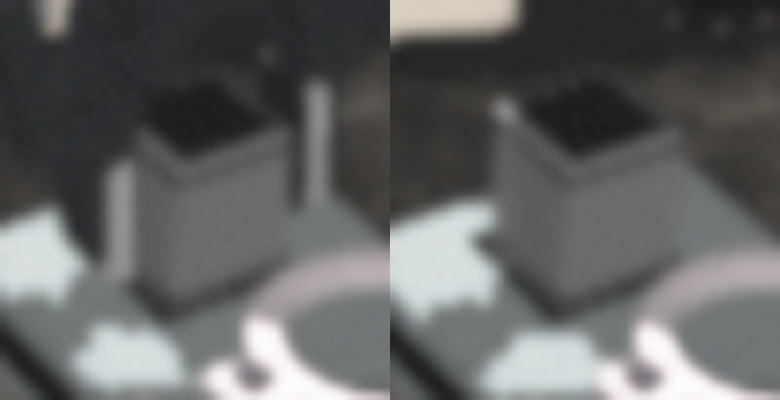

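View pics/k2.png

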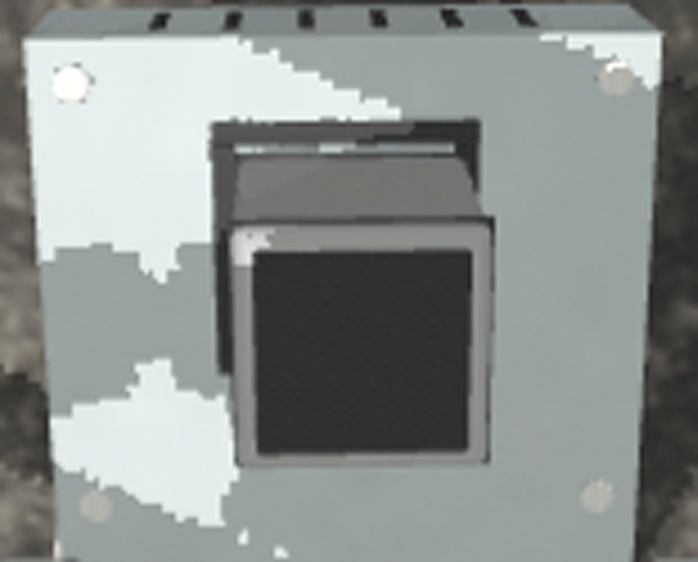

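```bash
python3 - <<'E'
from h import *
c=load('w10'); s=load('s10')
def tri(a,b):
    A=[];
    o1=cast(c,*a,0.);o1b=cast(c,*a,.1);o2=cast(s,*b,0.);o2b=cast(s,*b,.1)
    d1=o1b-o1;d2=o2b-o2
    M=np.stack([d1,-d2],1); t=np.linalg.lstsq(M,o2-o1,rcond=None)[0]; p,q=o1+t[0]*d1,o2+t[1]*d2
    return ((p+q)/2).round(4),np.linalg.norm(p-q).round(4)
W=lambda u,v:(205+u/4.5,150+v/4.5); S=lambda u,v:(310+(u-390)/7.8,195+v/8)
print('plate near',tri(W(257,455),S(576,152)))
print('plate left',tri(W(254,251),S(525,108)))
print('plate right',tri(W(468,452),S(655,120)))
print('screw', tri(W(97,506),None) if 0 else '')
P=np.array([cast(c,*W(u,v),.0748)[:2] for u,v in[(254,251),(471,251),(468,452),(257,455)]])
print(P.mean(0),np.linalg.norm(np.roll(P,-1,0)-P,axis=1))
P=np.array([cast(c,*W(u,v),.074)[:2] for u,v in[(230,222),(493,220),(488,464),(236,464)]])
print(P.mean(0),np.linalg.norm(np.roll(P,-1,0)-P,axis=1))
P=np.array([cast(c,*W(u,v),.03)[:2] for u,v in[(71,84),(616,78),(597,496),(97,506)]])
print('screws',P.mean(0),'expected in w2 .5671,-.3116')
for p in [(.566,-.305,.0748)]: print(proj(s,p),proj(s,(.566,-.305,.0788)))
E
```

```text
plate near (array([ 0.5529, -0.3177,  0.0757]), np.float64(0.0011))
plate left (array([ 0.5576, -0.2901,  0.0721]), np.float64(0.0039))
plate right (array([ 0.5805, -0.32  ,  0.0758]), np.float64(0.0032))
screw 
[ 0.56894532 -0.30480555] [0.02928648 0.02968678 0.02970738 0.03000543]
[ 0.56901217 -0.30381073] [0.0354155  0.03605867 0.03570285 0.03557666]
screws [ 0.56704619 -0.31217623] expected in w2 .5671,-.3116
[334.35893356 209.34760443] [334.43703037 207.69421351]
```

```bash
python3 -m jog '[[-3,-4,-30,0,0.6],[-3,-5,-38,0,0.7],[-3,-5,-38,0,0.9],[-2,-5,-38,0,0.9],[0,0,-10,0,0.9],[0,0,0,0,0.9],[0,0,0,0,0.9],[0,0,0,0,0.9]]'; python3 -c "
from h import *
go([.41,-.167,.15]);snap('wrist','w11'); snap('top','t11')"
```

```text
t: 12.1
eef_pos: [0.4044, -0.3004, 0.1435]
orientation: [0.104, 1.546, -0.091]
ft_force: [-0.2, 0.3, -0.1]
opening: 0.901
t 12.1 p [ 0.4044 -0.3004  0.1435] F [-0.2  0.3 -0.1] op 0.9005102451477323
q [-0.738  0.29   1.786  0.024  1.053 -0.625]
x [ 0.023  0.007 -1.   ] y [0.124 0.992 0.01 ] z [ 0.992 -0.124  0.022]
need mm [ -5.5 133.1 -10.9]
```

View pics/w11.png

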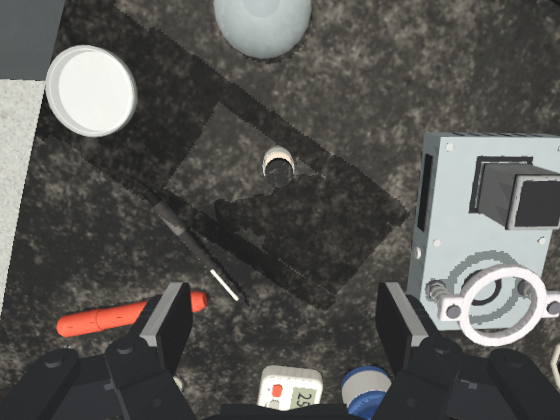

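```bash
python3 -m jog '[[-3,20,-1,0,0.9],[-3,25,-3,0,0.9],[-3,25,-3,0,0.9],[0,10,-1,0,0.9],[0,0,0,0,0.9],[0,0,0,0,0.9],[0,0,0,0,0.9],[0,0,0,0,0.9]]'; python3 -c "
from h import *
go([.41,-.167,.15]);snap('wrist','w12')"
```

```text
t: 13.0
eef_pos: [0.4141, -0.2221, 0.1531]
orientation: [0.097, 1.541, -0.091]
ft_force: [0.6, -0.0, 0.6]
opening: 0.898
t 13.0 p [ 0.4141 -0.2221  0.1531] F [ 0.6 -0.   0.6] op 0.8975578043266946
q [-0.596  0.231  1.846  0.02   1.043 -0.486]
x [ 0.028  0.002 -1.   ] y [0.12  0.993 0.006] z [ 0.992 -0.12   0.028]
need mm [  3.1  54.2 -10.7]
```

View pics/w12.png

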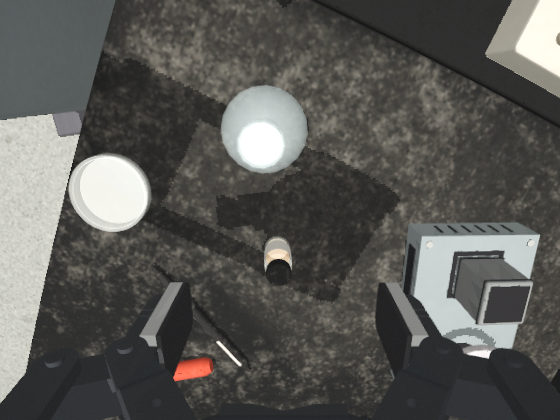

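```bash
python3 - <<'E'
from h import *
c=load('w12'); g=cv2.cvtColor(c['pixels'],cv2.COLOR_RGB2GRAY)
m=(g>225).astype(np.uint8); m[:110]=0;m[180:]=0;m[:,:225]=0;m[:,310:]=0
k,_=cv2.findContours(m,0,2); k=max(k,key=cv2.contourArea); e=cv2.fitEllipse(k); print(e)
print('lip',cast(c,*e[0],.105),'ball',cast(c,264,129.5,.026))
t=load('top0'); print('top lip',cast(t,203,246.5,.105),'ball',cast(t,208.5,252.5,.026))
go([.41,-.167,.15])
E
```

```text
((260.3993835449219, 144.04104614257812), (45.05745315551758, 46.290340423583984), 139.0860595703125)
lip [ 0.4101865  -0.16588262  0.105     ] ball [ 0.41019597 -0.16624526  0.026     ]
top lip [ 0.40908471 -0.16670918  0.105     ] ball [ 0.40868549 -0.16554738  0.026     ]
t 13.05 p [ 0.414  -0.2222  0.1531] F [-0.8  1.   0.5] op 0.8971762142018668
q [-0.596  0.231  1.846  0.02   1.043 -0.486]
x [ 0.028  0.002 -1.   ] y [0.12  0.993 0.006] z [ 0.992 -0.12   0.028]
need mm [  3.1  54.3 -10.7]
```

```bash
python3 -m jog '[[0,20,-4,0,0.9],[0,20,-4,0,0.9],[0,15,-3,0,0.9],[0,0,0,0,0.9],[10,0,0,0,0.9],[10,0,0,0,0.9],[0,0,0,0,0.9],[0,0,0,0,0.9]]'; python3 -c "
from h import *
go([.41,-.166,.066]);snap('wrist','w13')"
```

```text
t: 13.85
eef_pos: [0.4116, -0.1711, 0.1306]
orientation: [0.1, 1.539, -0.099]
ft_force: [-0.5, -0.0, -0.7]
opening: 0.898
t 13.85 p [ 0.4116 -0.1711  0.1306] F [-0.5 -0.  -0.7] op 0.8978838609790135
q [-0.5    0.228  1.926  0.016  0.963 -0.382]
x [ 0.029 -0.001 -1.   ] y [0.127 0.992 0.003] z [ 0.991 -0.127  0.029]
need mm [64.5  4.6 -4.1]
```

View pics/w13.png

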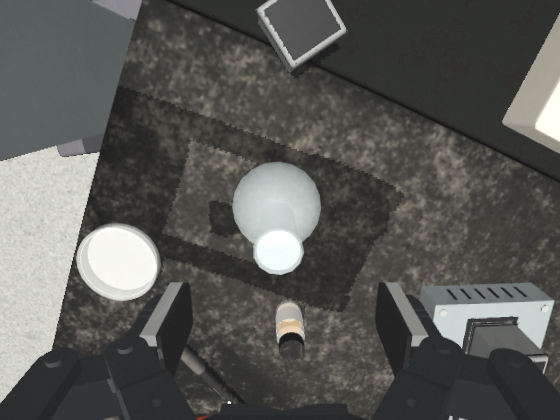

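```bash
python3 -m jog '[[0,4,-3,0,0.9],[10,1,-1,0,0.9],[12,0,0,0,0.9],[12,0,0,0,0.9],[12,0,0,0,0.9],[8,0,0,0,0.9],[5,0,0,0,0.9],[0,0,0,0,0.9]]'; python3 -c "
from h import *
go([.41,-.166,.066]);snap('wrist','w14')"
```

```text
t: 14.7
eef_pos: [0.4101, -0.1654, 0.0681]
orientation: [0.1, 1.538, -0.1]
ft_force: [0.4, 0.0, -0.3]
opening: 0.901
t 14.7 p [ 0.4101 -0.1654  0.0681] F [ 0.4  0.  -0.3] op 0.9009780653618424
q [-0.49   0.32   2.013  0.018  0.78  -0.375]
x [ 0.031 -0.002 -1.   ] y [0.127 0.992 0.002] z [ 0.991 -0.127  0.031]
need mm [ 2.1 -0.6 -0. ]
```

View pics/w14.png

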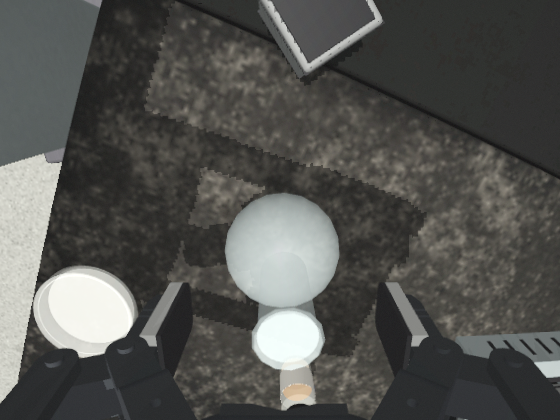

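Centred (lip at (288,338), between the fingers). Close.

```bash
python3 -m jog '[[0,0,0,0,0.6],[0,0,0,0,0.3],[0,0,0,0,0.1],[0,0,0,0,0.1],[0,0,0,0,0.1],[0,0,0,0,0.1],[0,0,0,0,0.1],[0,0,0,0,0.1]]'; python3 -c "
from h import *
go([.41,-.166,.066]);snap('wrist','w15')"
```

```text
t: 15.55
eef_pos: [0.4109, -0.166, 0.07]
orientation: [0.098, 1.534, -0.101]
ft_force: [-0.0, 0.3, -0.7]
opening: 0.255
t 15.55 p [ 0.4109 -0.166   0.07  ] F [-0.   0.3 -0.7] op 0.25477753970357864
q [-0.49   0.317  2.012  0.018  0.782 -0.375]
x [ 0.034 -0.004 -0.999] y [0.127 0.992 0.001] z [ 0.991 -0.127  0.034]
need mm [ 4.  -0.2 -1. ]
```

View pics/w15.png

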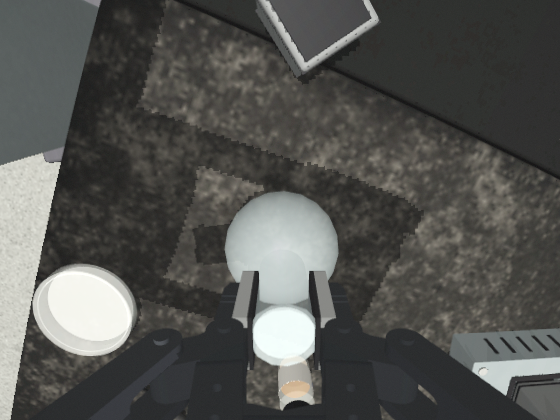

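```bash
python3 -m jog '[[-6,0,0,0,0.1],[-12,0,0,0,0.1],[-15,0,0,0,0.1],[-15,0,0,0,0.1],[-15,0,0,0,0.1],[-15,0,0,0,0.1],[-8,0,0,0,0.1],[0,0,0,0,0.1]]'; python3 -c "
from h import *
go([.42,-.34,.16]);snap('scene','s16')"
```

```text
t: 16.4
eef_pos: [0.4075, -0.1653, 0.1606]
orientation: [0.099, 1.535, -0.1]
ft_force: [-0.2, 0.1, -1.2]
opening: 0.253
t 16.4 p [ 0.4075 -0.1653  0.1606] F [-0.2  0.1 -1.2] op 0.25347477297911597
q [-0.493  0.177  1.898  0.015  1.036 -0.373]
x [ 0.033 -0.003 -0.999] y [0.127 0.992 0.001] z [ 0.991 -0.127  0.033]
need mm [   1.5 -171.7   34.6]
```

View pics/s16.png

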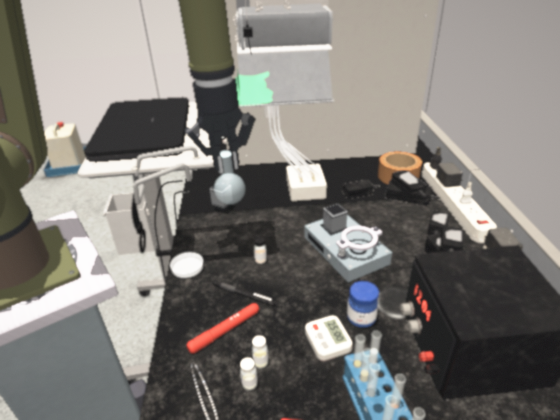

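```bash
python3 -m jog '[[0,-15,3,0,0.1],[0,-26,5,0,0.1],[0,-30,6,0,0.1],[0,-30,6,0,0.1],[0,-30,6,0,0.1],[0,-26,5,0,0.1],[0,-10,3,0,0.1],[0,0,0,0,0.1]]'; python3 -c "
from h import *
go([.5565,-.3865,.155])"
```

```text
t: 17.25
eef_pos: [0.4161, -0.3371, 0.1526]
orientation: [0.105, 1.547, -0.092]
ft_force: [0.3, 0.2, -1.0]
opening: 0.253
t 17.25 p [ 0.4161 -0.3371  0.1526] F [ 0.3  0.2 -1. ] op 0.25317158824784636
q [-0.774  0.321  1.708  0.023  1.102 -0.659]
x [ 0.022  0.007 -1.   ] y [0.125 0.992 0.01 ] z [ 0.992 -0.125  0.021]
need mm [  0.4 -31.4 145.5]
```

```bash
python3 -m jog '[[-2,-5,16,0,0.1],[-2,-6,26,0,0.1],[-2,-6,28,0,0.1],[-2,-6,28,0,0.1],[-1,-5,26,0,0.1],[0,-3,14,0,0.1],[0,0,0,0,0.1],[0,0,0,0,0.1]]'; python3 -c "
from h import *
go([.5565,-.3865,.155]);snap('wrist','w18');snap('top','t18');snap('scene','s18')
im=cv2.imread('pics/s18.png')[130:300,280:450]; cv2.imwrite('pics/s18c.png',cv2.resize(im,None,fx=3.5,fy=3.5))
im=cv2.imread('pics/t18.png')[120:240,240:400]; cv2.imwrite('pics/t18c.png',cv2.resize(im,None,fx=4,fy=4))"
```

```text
t: 18.05
eef_pos: [0.5475, -0.3699, 0.1569]
orientation: [0.116, 1.563, -0.075]
ft_force: [0.4, -0.0, -1.2]
opening: 0.25
t 18.05 p [ 0.5475 -0.3699  0.1569] F [ 0.4 -0.  -1.2] op 0.25011009339438783
q [-0.672  0.486  1.407  0.026  1.258 -0.558]
x [ 0.007  0.025 -1.   ] y [0.121 0.992 0.026] z [ 0.993 -0.121  0.004]
need mm [  1.6 -15.4  10.9]
```

View pics/w18.png

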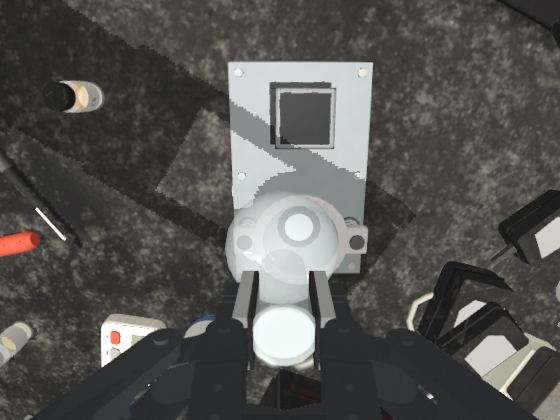

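View pics/s18c.png

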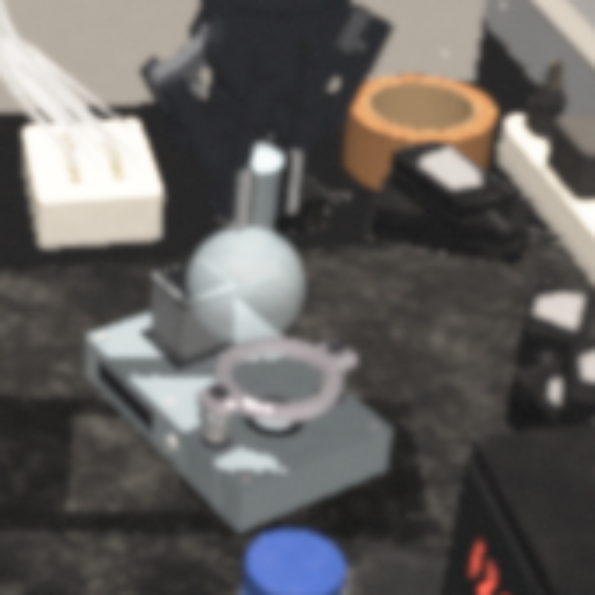

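View pics/t18c.png

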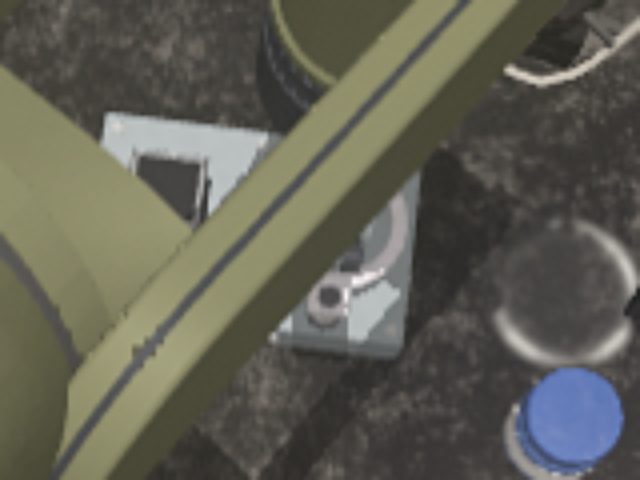

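```bash
python3 - <<'E'
from h import *
c=load('w18')
print('ears',cast(c,245,241,.066),cast(c,357,242,.066),'mid',cast(c,301,241.5,.066))
print('ball',cast(c,283,249,.113),'lip',cast(c,284,333,.192), 'ellipse@foot',cast(c,298,228,.087),'@reader',cast(c,298,228,.03))
s,m=st(); p=s['eef_pos']; print('pred ball',p+m[:,0]*.044,'pred lip',p-m[:,0]*.035)
im=cv2.imread('pics/w18.png'); cv2.imwrite('pics/l1.png',cv2.resize(im[180:380,205:375],None,fx=4,fy=3,interpolation=cv2.INTER_CUBIC))
E
```

```text
ears [ 0.52007414 -0.38090367  0.066     ] [ 0.59597912 -0.39103392  0.066     ] mid [ 0.55793559 -0.38592881  0.066     ]
ball [ 0.54732411 -0.37036731  0.113     ] lip [ 0.54763506 -0.36876679  0.192     ] ellipse@foot [ 0.55690738 -0.36848453  0.087     ] @reader [ 0.55706657 -0.38880383  0.03      ]
t 18.2 p [ 0.547  -0.3706  0.1574] F [-0.1  0.  -0.5] op 0.25757571194900186
q [-0.673  0.485  1.408  0.025  1.258 -0.558]
x [ 0.008  0.025 -1.   ] y [0.122 0.992 0.025] z [ 0.992 -0.122  0.005]
pred ball [ 0.54736781 -0.36954898  0.11342929] pred lip [ 0.54675147 -0.371488    0.19240309]
```

View pics/l1.png

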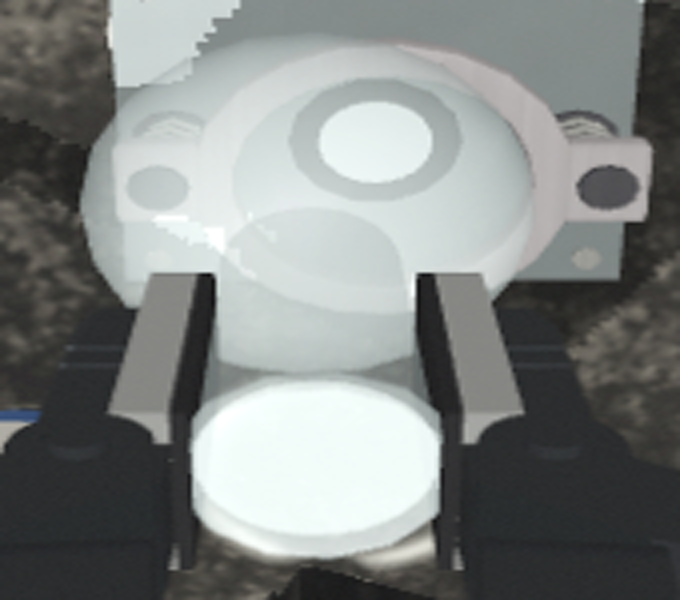

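```bash
python3 -m jog '[[0,-6,5,0,0.1],[0,-7,5,0,0.1],[0,-4,3,0,0.1],[0,0,0,0,0.1],[8,0,0,0,0.1],[8,0,0,0,0.1],[5,0,0,0,0.1],[0,0,0,0,0.1]]'; python3 -c "
from h import *
s,m=st(); b=s['eef_pos']+m[:,0]*.044; print('ball',b,'err tool',m.T@(np.array([.5573,-.387,b[2]])-b)*1000);snap('wrist','w19');snap('scene','s19')
im=cv2.imread('pics/s19.png')[130:300,280:450]; cv2.imwrite('pics/s19c.png',cv2.resize(im,None,fx=3.5,fy=3.5))
im=cv2.imread('pics/w19.png'); cv2.imwrite('pics/l2.png',cv2.resize(im[150:380,205:375],None,fx=4,fy=2.6,interpolation=cv2.INTER_CUBIC))"
```

```text
t: 19.0
eef_pos: [0.5562, -0.3903, 0.1343]
orientation: [0.118, 1.563, -0.078]
ft_force: [0.9, -1.2, -1.4]
opening: 0.252
t 19.0 p [ 0.5562 -0.3903  0.1343] F [ 0.9 -1.2 -1.4] op 0.2521806552420414
q [-0.687  0.53   1.388  0.025  1.234 -0.57 ]
x [ 0.007  0.025 -1.   ] y [0.125 0.992 0.026] z [ 0.992 -0.125  0.003]
ball [ 0.55646692 -0.38916389  0.09034604] err tool [0.0599577  2.25015862 0.55644999]
```

View pics/l2.png

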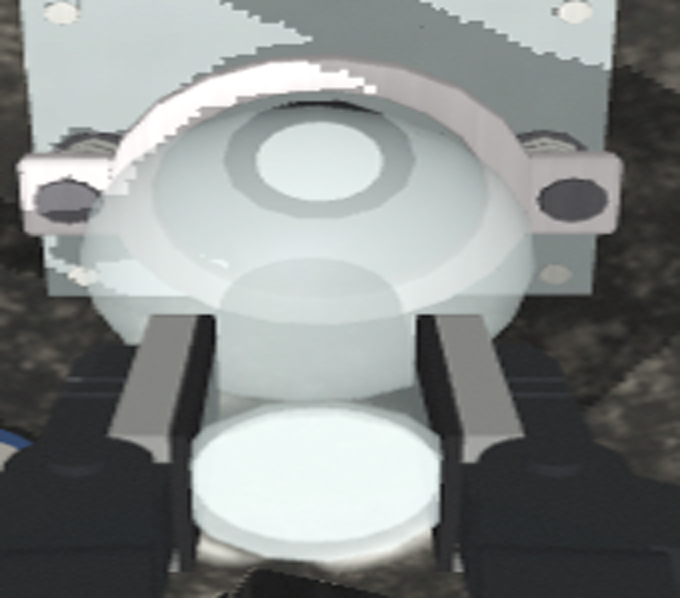

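View pics/s19c.png

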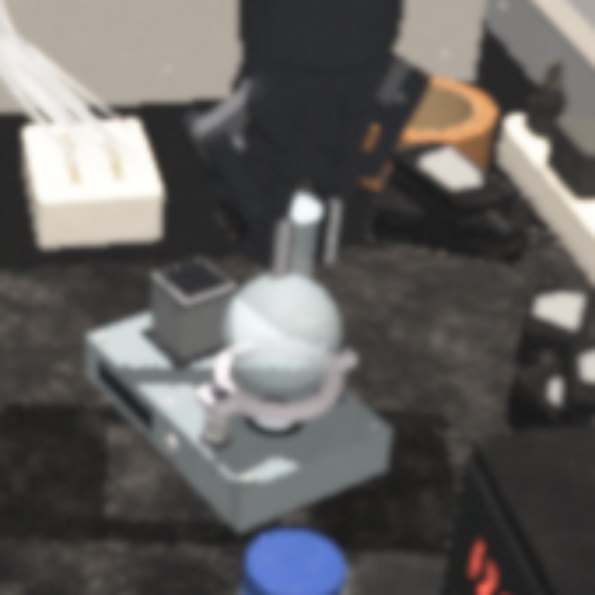

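```bash
python3 -m jog '[[0,1.5,0.5,0,0.1],[4,0,0,0,0.1],[4,0,0,0,0.1],[3,0,0,0,0.1],[3,0,0,0,0.1],[3,0,0,0,0.1],[0,0,0,0,0.1],[0,0,0,0,0.1]]'; python3 -c "
from h import *
s,m=st(); b=s['eef_pos']+m[:,0]*.044; print('ball',b)
c=snap('wrist','w20');im=cv2.imread('pics/w20.png'); cv2.imwrite('pics/l3.png',cv2.resize(im[150:380,205:375],None,fx=4,fy=2.6,interpolation=cv2.INTER_CUBIC))"
```

```text
t: 19.9
eef_pos: [0.5583, -0.3886, 0.1194]
orientation: [0.116, 1.56, -0.079]
ft_force: [-1.1, 0.3, 2.6]
opening: 0.256
t 19.9 p [ 0.5583 -0.3886  0.1194] F [-1.1  0.3  2.6] op 0.25616100864424396
q [-0.683  0.543  1.406  0.026  1.2   -0.568]
x [ 0.01   0.023 -1.   ] y [0.124 0.992 0.024] z [ 0.992 -0.124  0.007]
ball [ 0.55870788 -0.3876139   0.07543184]
```

View pics/l3.png

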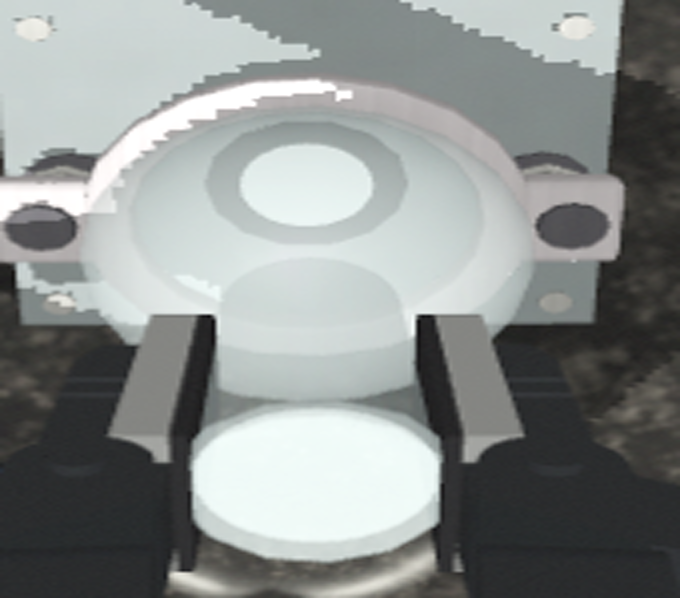

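```bash
python3 -m jog '[[4,0,0,0,0.1],[4,0,0,0,0.1],[4,0,0,0,0.1],[4,0,0,0,0.1],[2,0,0,0,0.1],[2,0,0,0,0.1],[0,0,0,0,0.1],[0,0,0,0,0.1]]'; python3 -c "
from h import *
s,m=st(); b=s['eef_pos']+m[:,0]*.044; print('ball',b)"
```

```text
t: 20.75
eef_pos: [0.5583, -0.3887, 0.1045]
orientation: [0.114, 1.557, -0.081]
ft_force: [-2.1, 2.2, 8.5]
opening: 0.25
t 20.75 p [ 0.5583 -0.3887  0.1045] F [-2.1  2.2  8.5] op 0.25041064580964856
q [-0.683  0.555  1.425  0.025  1.164 -0.569]
x [ 0.013  0.02  -1.   ] y [0.124 0.992 0.021] z [ 0.992 -0.124  0.01 ]
ball [ 0.55882892 -0.38778342  0.06048022]
```

```bash
python3 -m jog '[[4,0,0,0,0.1],[4,0,0,0,0.1],[3,0,0,0,0.1],[3,0,0,0,0.1],[3,0,0,0,0.1],[3,0,0,0,0.1],[3,0,0,0,0.1],[3,0,0,0,0.1]]'; python3 -c "
from h import *
s,m=st(); b=s['eef_pos']+m[:,0]*.044; print('ball',b)
snap('scene','s21');snap('wrist','w21')
im=cv2.imread('pics/s21.png')[130:300,280:450]; cv2.imwrite('pics/s21c.png',cv2.resize(im,None,fx=3.5,fy=3.5))
st()"
```

```text
t: 21.55
eef_pos: [0.5581, -0.3886, 0.1009]
orientation: [0.108, 1.549, -0.087]
ft_force: [-5.4, 3.1, 18.7]
opening: 0.25
t 21.55 p [ 0.5581 -0.3886  0.1009] F [-5.4  3.1 18.7] op 0.24998722384097716
q [-0.683  0.553  1.439  0.025  1.14  -0.568]
x [ 0.021  0.012 -1.   ] y [0.124 0.992 0.015] z [ 0.992 -0.124  0.019]
ball [ 0.55900335 -0.3881098   0.0568971 ]
t 21.65 p [ 0.5581 -0.3887  0.1009] F [-4.7  3.3 18.4] op 0.252860490903241
q [-0.683  0.553  1.439  0.025  1.14  -0.568]
x [ 0.021  0.012 -1.   ] y [0.124 0.992 0.014] z [ 0.992 -0.124  0.019]
```

View pics/s21c.png

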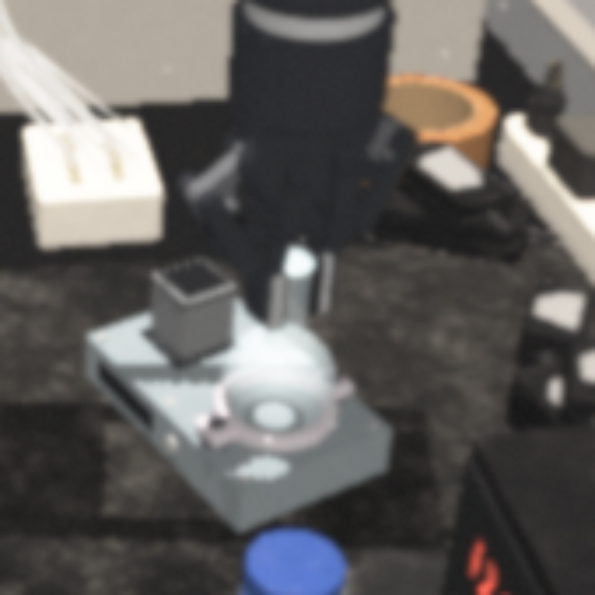

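View pics/w21.png

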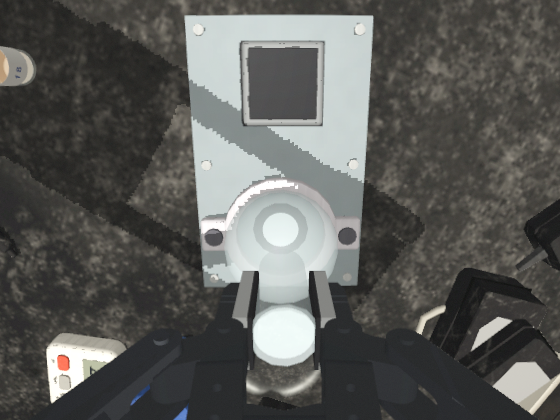

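```bash
python3 - <<'E'
from h import *
c=load('w21')
for z in (.046,.056,.066):
    a=cast(c,213.5,237,z);b=cast(c,347,236,z);print(z,np.linalg.norm(a-b),(a+b)/2)
P=np.array([cast(c,u,v,.074)[:2] for u,v in[(241,42),(324,41),(322,125),(243,125)]]);print('relay',P.mean(0))
P=np.array([cast(c,u,v,.03)[:2] for u,v in[(198,29.5),(360,29),(353,164),(206.5,165)]]);print('screws',P.mean(0))
E
```

```text
0.046 0.07689575950032732 [ 0.55761881 -0.38652091  0.046     ]
0.056 0.07301377905766382 [ 0.55800023 -0.38260866  0.056     ]
0.066 0.06913179861500032 [ 0.55838165 -0.37869641  0.066     ]
relay [ 0.56858373 -0.30492154]
screws [ 0.56683309 -0.3117267 ]
```

```bash
python3 -c "
from h import *
snap('wrist','w22'); st(); snap('wrist','w23'); st(); print(ctrl.close_job())"
```

```text
t 21.7 p [ 0.5581 -0.3886  0.1009] F [-5.5  3.8 18.7] op 0.2559137867932047
q [-0.683  0.553  1.439  0.025  1.14  -0.568]
x [ 0.021  0.012 -1.   ] y [0.124 0.992 0.015] z [ 0.992 -0.124  0.019]
t 21.75 p [ 0.5581 -0.3886  0.1009] F [-3.8  3.8 17.6] op 0.2543307869950335
q [-0.683  0.553  1.439  0.025  1.141 -0.568]
x [ 0.021  0.012 -1.   ] y [0.124 0.992 0.015] z [ 0.992 -0.124  0.019]
the job is handed in; nothing more can be done
None
```

I plugged the farther of the two identical relay blocks into the reader's socket and let go of it. I then put the flask in the ring cradle, pressed it to the lower stop, and handed the job in at 21.75 s while still holding it there. No verdict was reported.

**Relay:** its top plate measured about 74.5 mm above the bench, against 74.8 mm when fully home. It sits about 1–2 mm off the socket centre, towards the ring side, and looks upright.

**Flask:** the push was steady at about 18 N with the tool no longer moving. The ring's ears measured at the "down" height. The flask is about 2 mm off the ring centre, and the gripper was closed on the neck.

**What disagreed:**
- The tool picked up a tilt of 0.02–0.04 rad from accumulated motion error, which the moves could not correct; it is within both the flask and relay limits.
- The flask ball sat about 2 mm lower than the nominal height by my estimate, from a small slip in the grip or calibration error.
- I did not measure the vial, jar and timer again at the end. They showed no visible movement in the last pictures they appeared in.

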